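# Slide the last jar into the caddy and shut its gate

### The arm

A 6-joint arm with a two-finger parallel gripper is mounted at the origin on a cart in front of the work surface, level with it; the furniture and walls round the work are solid. World frame = base frame: x ahead of the robot, y to its left, z up, the work surface at z = 0. Lengths are in m, angles in degrees, forces in N, time in s.
With the tool pointing down it reaches from about 0.375 to 0.975 m from the base axis. Payload 3.8 kg.
Tool frame: the origin (TCP) lies midway between the tips of the shut fingers; the grasp point (between the pads) lies bot.grip_depth behind it (bot.grip_depth is the distance from the TCP to the grasp point, in m); z points along the fingers, y is the line along which they close (so a half turn about z gives the same grasp; the last joint's range is limited). The gripper opens to 88 mm and grips with 3 to 60 N. Pads are 18 mm wide; open, the fingers measure 123 mm over their backs; the gripper's body (75 mm by 187 mm) begins 45 mm behind the grasp point.
Start: joints at [-68.921, 15.12, 91.902, -0, 72.978, -2.114], TCP at [0.266, -0.62, 0.239] pointing down, gripper open.
Joint ranges: [-150.88, 150.88], [-54.13, 125.18], [17.81, 147.31], [-75.09, 255.09], [0, 152.58], [-146.25, 146.25]. Speed limits (degrees/s): [147.25, 147.25, 180, 180, 180, 180].

### API

Orientations are given as a 3x3 rotation matrix whose columns are the frame's x, y, z axes.
In Python, from station import bot, get_image, finder gives the robot as it stands.
- The arm moves only by the tool arm_command, never from a script. Its argument "targets" is a list of rows, each a list of 3 entries, a list of its own where there are three numbers: the shift along the tool's x, y, z in mm, then the turn, a rotation vector about the tool's x, y, z in rad, then the opening in per cent of the stroke, from 0 (shut) to 100 (fully open). In form: [[[x, y, z], [wx, wy, wz], claw], ...]. A call has exactly 8 rows; each row is the pose to reach, as a shift and turn from the pose commanded when the call began, along the tool's axes at that moment; what a row does not reach only later rows make up. A row lasts 1/10 s, in which the tool goes at most 50 mm and 8.59 degrees, less where a joint would pass 70% of its speed; a pose out of reach is approached as far as the arm can. A call with a gripper value outside its range is refused whole. The fingers move at their own pace and stop on an object; "newtons" is the grip in N (left out, the last holds). Time passes only in rows, so rows that repeat a pose let the fingers close, or fill a call up. It gives the time, the measured TCP pose, the force, the opening and the grip force at its end, in the units of the state.
- bot.get_state(): the state, without advancing time (a new reading comes with each control period).
- get_image(name): name is "scene" or "top" or "wrist"; returns a dict with "pixels" (400x640x3 uint8, blue, green, red), "range_z" (400x640 float32, m along the optical axis (not along the pixel's ray), 0 where there is no reading), "K" (3x3 intrinsics, pixels), "rvec" (rotation vector, rad) and "tvec" (3), from world to camera coordinates, as OpenCV has them; the wrist camera has in their place "mount" (4x4, takes a point from camera to tool coordinates, whose origin is the TCP and whose axes are the flange's). Camera axes: x right, y down, z forward; pixel columns grow to the right and rows downward; lengths in m; the calibration is good to about 2 mm. A picture is of the moment at which its call begins: read the wrist's pose just before it.
- bot.finish_job(): hands the job in; it is judged then, once.
Trained networks look in the newest picture that a camera, given by its name, has taken for a name from the list of things; names that differ only in an ending like _2 or _b are one class to them, and where a whole thing is asked for, a point or a joint stands for the part that bears it (a point fixed in the world has none). Each returns a list of dicts, best first, with "score" (0 to 1); they miss things now and then, are a little off and sometimes report something else, mostly with a low value. They report only what shows in the picture. A call takes as long as a camera call. They do not tell look-alikes from the thing itself.
- finder.boxes_of(camera, label): "bbox" ([left, top, width, height] in pixels, round what is visible of it).
- finder.silhouettes(camera, label): "pixels" (400x640 bool, what is visible of it) and "bbox" ([left, top, width, height] in pixels, round what is visible of it).
- finder.tip_of(camera, label): "xy" ([column, row] in pixels: a listed point, or the origin of a listed thing).
The state is a dict: "t": time; "qpos": joint angles; "qvel": joint speeds; "joint_torque": joint torques, N m; "tcp_pos": TCP position; "tool_rot": TCP orientation; "wrist_force": force on the tool from outside, world axes, zero at the start; "torque": the same for the moment, N m; "opening": opening from 0.0 (shut) to 1.0 (fully open); "gripper_force": force on a finger pad.
Only numpy, scipy, OpenCV 4.12 (cv2) and the standard library are available. Lean on these libraries where they do the work, as an engineer would, in place of code of your own. Each camera call takes 0.05 s, during which the arm holds its last target. There are 200 camera calls.

### The job

Of the two spice jars and the salt shaker that belong in the wooden caddy, one has been left standing on the worktop in front of it. With the fingertips, push it low on its body so that it slides along upright, without tipping, into the empty middle bay until it rests against the back; then swing the caddy's wire gate fully shut across all three. Push gently, never pinch or lift any of the three, and leave the white bottle, the tub and the timer where they stand.

Things in the scene. Friction and masses are not known exactly. Their poses are not given: they have to be found in the camera images.
- jar_1: Glass spice jar with red cap, round: 42 mm diameter, 106 mm tall (cap 45 mm wide, from 85 mm up), about 0.11 kg. Origin at the centre of its underside. Two of jar_1, jar_2 and shaker start in the outer bays of the caddy; the third (any of them) stands on the open worktop 12 to 24 cm in front of the caddy's mouth.
- jar_2: A second spice jar, the same as jar_1. Origin at the centre of its underside.
- shaker: Clear salt shaker with a grey domed top: 44 mm diameter up to 74 mm, narrowing to 34 mm, 90 mm tall, about 0.1 kg. Origin at the centre of its underside.
- caddy: Pale wooden jar caddy, fixed; 187 mm long (its y), 66 mm deep (its x), 78 mm tall. Origin at the centre of its underside, z up. It has no floor: jars stand on the worktop in it. Its open mouth looks along its -x (to the robot's left, about +y of the world); inner face of the back at x = +30 mm, fronts of the end cheeks at x = -27 mm. Three bays in a row along y, each 53 mm wide.
- free_bay (a point): Centre of the empty middle bay, on the worktop (caddy frame x = +8, y = 0 mm): a jar that rests against the back has its centre here, within 1 mm in x. The filled bays lie at y = -58 and +58 mm. The bays are parted by 5 mm thick, 40 mm tall dividers with round noses, from the back out to x = 0. A jar 17 mm or more short of this depth blocks the gate. Axes as the caddy's.
- gate (a joint): Angle of the wire gate, rad: 0 = shut, along the caddy's -y from its hinge; 1.57 = straight out along the caddy's -x; stop at 2.0. Starts between 1.4 and 1.65. A loop of 5 mm wire, 186 mm long, 28 to 57 mm above the worktop. Its hinge has a little friction: it stays where it is left, under 0.3 N at its end moves it. Shut it by pushing its outer side (away from the jars) along its arc.
- gate_hinge (a point): On the gate's upright hinge axis, 43 mm above the worktop, at the end of the caddy far from the robot (caddy frame x = -33, y = +91.5 mm).
- gate_end (a point): The middle of the gate's free end, 186 mm from the hinge axis, 43 mm above the worktop.
- pill_bottle: White vitamin bottle, 35 mm diameter, 70 mm tall, a bystander. Origin at the centre of its underside.
- blue_tub: Small food tub with blue lid, 105 x 116 x 52 mm, a bystander. Origin at its underside.
- timer: Round kitchen timer, 63 mm diameter, 46 mm tall, a bystander behind the caddy. Origin at the centre of its underside.
Things that resemble listed ones, but are neither listed nor needed, are in the scene too. What is shaped like the shaker but blue, orange or pink is not meant.

How it is judged:
By the outcome, as a careful person would: the job done as asked, in the order asked, and still so for the second after the job is handed in, with the robot touching nothing.
It also fails if it takes over 72 s, if anything falls off the work surface, if the arm or the gripper's body presses on something with over 40 N, if the wrist force passes 120 N, or if a joint passes its speed limit or range.

## Working session

There is one attempt and no reset: what is moved stays moved. The work goes in short steps, Python scripts to look and compute and a tool call to move; the robot and the scene stay as the last step left them, time stands still between calls to the robot, and variables do not carry over. Pictures are saved under pics/ and viewed, at most 10 in all, crops included, and the job is handed in when it is done.

Besides the shell and the picture viewer there is one more tool, called after "Request:" by a JSON object that holds its "fn" and its "kwargs". arm_command: Moves the arm, as the interface text tells. Its arguments: {"type":"object","properties":{"targets":{"type":"array"},"newtons":{"type":"number"}},"required":["targets"]}

```bash
mkdir -p pics
cat > h.py <<'E'
import numpy as np,cv2
from station import bot,get_image,finder
def toworld(im,uv,z=None):
    """pixel -> world, using z plane (world) or depth"""
    R=cv2.Rodrigues(np.array(im["rvec"],float))[0];t=np.array(im["tvec"],float).ravel();K=np.array(im["K"])
    d=np.linalg.inv(K)@np.array([uv[0],uv[1],1.])
    c=-R.T@t;w=R.T@d
    if z is not None: return c+w*(z-c[2])/w[2]
    return R.T@(d*im["range_z"][int(uv[1]),int(uv[0])]-t)
def cloud(im,mask):
    R=cv2.Rodrigues(np.array(im["rvec"],float))[0];t=np.array(im["tvec"],float).ravel();K=np.array(im["K"])
    v,u=np.nonzero(mask&(im["range_z"]>0));z=im["range_z"][v,u]
    p=np.linalg.inv(K)@np.vstack([u*z,v*z,z])
    return (R.T@(p-t[:,None])).T
E
cat > a.py <<'E'
from h import *
np.set_printoptions(precision=3,suppress=True)
for cam in["top","scene"]:
    im=get_image(cam);cv2.imwrite(f"pics/{cam}0.png",im["pixels"])
    print(cam)
    for l in["jar_1","shaker","caddy","gate","pill_bottle","blue_tub","timer"]:
        for s in finder.silhouettes(cam,l)[:4]:
            P=cloud(im,s["pixels"]);print(l,round(s["score"],2),s["bbox"],np.median(P,0),np.percentile(P,5,0),np.percentile(P,95,0))
    for l in["gate_hinge","gate_end","free_bay","jar_1","shaker","caddy"]:
        for s in finder.tip_of(cam,l)[:3]:
            z=0.043 if"gate"in l else 0
            print(l,round(s["score"],2),np.array(s["xy"]),toworld(im,s["xy"],z))
s=bot.get_state();print(s["t"],s["tcp_pos"],s["tool_rot"],s["opening"],bot.grip_depth)
E
python3 a.py
```

```text
top
jar_1 0.72 [387.0, 178.2, 15.6, 13.3] [ 0.526 -0.328  0.104] [ 0.508 -0.351  0.023] [ 0.547 -0.313  0.11 ]
jar_1 0.42 [317.3, 194.5, 13.9, 11.2] [ 0.471 -0.082  0.105] [ 0.452 -0.102  0.047] [ 0.488 -0.065  0.11 ]
jar_1 0.37 [423.3, 192.2, 20.7, 15.5] [ 0.48  -0.463  0.031] [ 0.456 -0.49   0.018] [ 0.504 -0.44   0.047]
shaker 0.7 [419.0, 220.8, 17.9, 13.0] [ 0.38  -0.424  0.077] [ 0.366 -0.442  0.032] [ 0.397 -0.413  0.09 ]
shaker 0.65 [318.2, 223.2, 16.2, 11.8] [ 0.372 -0.095  0.082] [ 0.356 -0.112  0.042] [ 0.389 -0.08   0.09 ]
shaker 0.52 [271.6, 178.9, 12.1, 13.8] [0.525 0.059 0.081] [0.511 0.046 0.033] [0.542 0.075 0.09 ]
caddy 0.75 [339.0, 175.1, 70.6, 56.3] [ 0.465 -0.361  0.069] [ 0.38  -0.369  0.006] [ 0.56  -0.297  0.079]
blue_tub 0.77 [190.6, 198.4, 32.8, 28.3] [0.435 0.317 0.05 ] [0.394 0.273 0.044] [0.479 0.36  0.055]
timer 0.67 [422.7, 192.2, 20.8, 16.7] [ 0.48  -0.461  0.03 ] [ 0.455 -0.491  0.004] [ 0.507 -0.439  0.047]
gate_hinge 0.78 [379.1 176.2] [ 0.557 -0.278  0.043]
gate_end 0.6 [331.4 179.9] [ 0.543 -0.114  0.043]
free_bay 0.64 [397.  202.6] [ 0.468 -0.347 
[... 1377 characters left out ...]
.6, 13.0, 17.7] [ 0.481 -0.457  0.043] [ 0.445 -0.469  0.01 ] [ 0.492 -0.366  0.075]
gate_hinge 0.6 [326.2 170.2] [ 0.553 -0.289  0.043]
gate_end 0.41 [303.6 190.5] [ 0.537 -0.122  0.043]
free_bay 0.59 [357.5 182.2] [ 0.461 -0.341  0.   ]
jar_1 0.69 [312.9 214.2] [ 0.48  -0.079  0.   ]
jar_1 0.61 [370.3 184.7] [ 0.416 -0.345  0.   ]
jar_1 0.57 [337.2 179.4] [ 0.53  -0.326  0.   ]
shaker 0.96 [348.  220.4] [ 0.378 -0.099  0.   ]
shaker 0.85 [390.2 176.4] [ 0.383 -0.442  0.   ]
shaker 0.77 [267.7 232.6] [0.533 0.065 0.   ]
caddy 0.89 [352.9 183.5] [ 0.47  -0.324  0.   ]
1.4 [ 0.266 -0.62   0.239] [[ 0.919  0.394 -0.   ]
 [ 0.394 -0.919  0.   ]
 [ 0.    -0.    -1.   ]] 0.9960568002493471 0.0187
```

Run:
```python
import cv2,numpy as np
a=cv2.imread("pics/top0.png")[150:260,170:470];b=cv2.imread("pics/scene0.png")[130:330,180:430]
a=cv2.resize(a,None,fx=2.6,fy=2.6,interpolation=3);b=cv2.resize(b,None,fx=1.55,fy=1.55,interpolation=3)
c=np.zeros((a.shape[0]+b.shape[0],780,3),np.uint8);c[:a.shape[0],:a.shape[1]]=a;c[a.shape[0]:,:b.shape[1]]=b
cv2.imwrite("pics/c0.png",c)
```

```text
(no output)
```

View pics/c0.png

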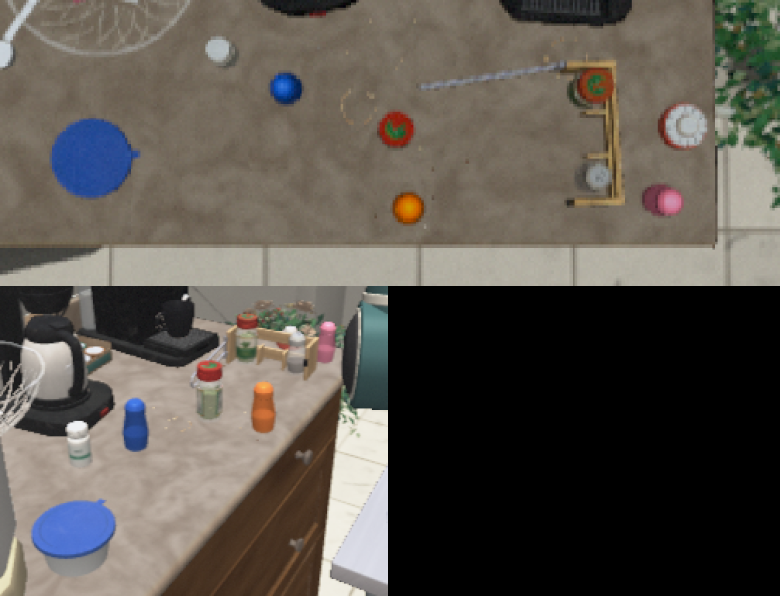

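Top crop: the red-capped jar at (396,130) is the loose one. A jar and the grey shaker fill the outer bays at (595,88) and (597,175). The blue, orange and pink shapes are decoys, and the orange one at (408,208) stands close beside the push path. The gate sticks out from (565,67) to (422,87).

```bash
cat >> h.py <<'E'
from scipy.spatial.transform import Rotation as Ro
np.set_printoptions(precision=3,suppress=True)
def Rt(tilt,yaw=0):
    t=np.radians(tilt);c,s=np.cos(t),np.sin(t)
    R=np.array([[0,1,0],[c,0,-s],[-s,0,-c]],float)
    return Ro.from_euler('z',yaw,degrees=True).as_matrix()@R
def rel(p,R):
    s=bot.get_state();R0=np.array(s["tool_rot"]);
    return R0.T@(np.array(p)-s["tcp_pos"])*1000, Ro.from_matrix(R0.T@R).as_rotvec()
E
python3 - <<'E'
from h import *
for cam in["top","scene"]:
    im=get_image(cam);P=cloud(im,np.ones((400,640),bool))
    print(cam)
    # obstacles x>0.58
    for y0 in np.arange(-.5,.3,.1):
        Q=P[(P[:,1]>y0)&(P[:,1]<y0+.1)&(P[:,0]>.45)&(P[:,0]<.95)&(P[:,2]>.03)]
        Q=Q[Q[:,0]>.585]
        print("y %.1f"%y0, len(Q), Q[:,0].min() if len(Q) else None, np.sort(Q[:,0])[:40:6])
    for n,c in dict(loose=(.47,-.083),orange=(.372,-.097),farjar=(.528,-.328),nearsh=(.412,-.33)).items():
        Q=P[(np.hypot(*(P[:,:2]-c).T)<.03)&(P[:,2]>(.087 if 'jar' in n or n=='loose' else .078))];print(n,len(Q),(Q[:,:2].min(0)+Q[:,:2].max(0))/2,Q.mean(0))
    B=P[(P[:,2]>.066)&(P[:,2]<.083)&(P[:,1]<-.345)&(P[:,1]>-.40)&(P[:,0]>.37)&(P[:,0]<.57)]
    print("back",len(B),np.polyfit(B[:,0],B[:,1],1),B.mean(0),B.min(0),B.max(0))
    G=P[(P[:,2]>.02)&(P[:,2]<.065)&(P[:,1]<-.08)&(P[:,1]>-.27)&(P[:,0]>.5)&(P[:,0]<.58)]
    print("gate",len(G),np.polyfit(G[:,1],G[:,0],1) if len(G)>3 else 0,G.min(0) if len(G) else 0,G.max(0) if len(G) else 0)
print(rel([.495,.03,.25],Rt(30)))
E
```

```text
top
y -0.5 7434 0.6430688422881656 [0.643 0.643 0.644 0.644 0.644 0.644 0.644]
y -0.4 8274 0.6146996454316274 [0.615 0.616 0.617 0.618 0.619 0.62  0.62 ]
y -0.3 8517 0.6144662724457007 [0.614 0.617 0.619 0.62  0.621 0.621 0.623]
y -0.2 7664 0.6144051332959671 [0.614 0.615 0.618 0.621 0.623 0.63  0.64 ]
y -0.1 8103 0.6132833943389279 [0.613 0.614 0.614 0.615 0.615 0.615 0.616]
y -0.0 8355 0.6336990448642925 [0.634 0.635 0.637 0.638 0.638 0.64  0.641]
y 0.1 7840 0.5856489541694988 [0.586 0.587 0.59  0.591 0.6   0.603 0.612]
y 0.2 8375 0.5860603672226931 [0.586 0.591 0.595 0.598 0.601 0.608 0.612]
loose 150 [ 0.473 -0.08 ] [ 0.472 -0.081  0.105]
orange 74 [ 0.372 -0.097] [ 0.373 -0.098  0.085]
farjar 156 [ 0.529 -0.334] [ 0.528 -0.333  0.105]
nearsh 74 [ 0.406 -0.34 ] [ 0.414 -0.34   0.085]
back 169 [ 0.021 -0.373] [ 0.46  -0.363  0.074] [ 0.38  -0.374  0.066] [ 0.564 -0.346  0.083]
gate 98 [-0.164  0.511] [ 0.528 -0.27   0.028] [ 0.557 -0.109  0.063]
scene
y -0.5 332 0.6405135328818596 [0.641 0.642 0.642 0.642 0.642 0.642 0.643]
y -0.4 1252 0.6125875181161093 [0.613 0.616 0.616 0.617 0
[... 197 characters left out ...]
 [0.61  0.613 0.613 0.614 0.614 0.614 0.614]
y -0.0 7766 0.6328062674861445 [0.633 0.634 0.635 0.636 0.636 0.636 0.637]
y 0.1 2573 0.5853054131941241 [0.585 0.586 0.587 0.589 0.589 0.593 0.601]
y 0.2 1006 0.5852903808484774 [0.585 0.588 0.592 0.593 0.595 0.598 0.602]
loose 189 [ 0.471 -0.078] [ 0.468 -0.072  0.101]
orange 73 [ 0.372 -0.092] [ 0.371 -0.09   0.085]
farjar 128 [ 0.528 -0.331] [ 0.524 -0.325  0.1  ]
nearsh 52 [ 0.406 -0.333] [ 0.411 -0.332  0.084]
back 93 [ 0.011 -0.367] [ 0.451 -0.362  0.072] [ 0.377 -0.37   0.066] [ 0.519 -0.348  0.08 ]
gate 57 [-0.157  0.513] [ 0.528 -0.27   0.031] [ 0.557 -0.107  0.06 ]
(array([ 466.834, -507.624,  -11.299]), array([-0.305, -0.462, -1.138]))
```

Request:
{"fn": "arm_command", "kwargs": {"targets": [[[31,-34,-1],[-0.02,-0.03,-0.08],35],[[62,-68,-2],[-0.04,-0.06,-0.15],35],[[93,-101,-2],[-0.06,-0.09,-0.23],35],[[124,-135,-3],[-0.08,-0.12,-0.3],35],[[155,-169,-4],[-0.1,-0.15,-0.38],35],[[187,-203,-5],[-0.12,-0.18,-0.46],35],[[218,-237,-5],[-0.14,-0.22,-0.53],35],[[249,-270,-6],[-0.16,-0.25,-0.61],35]]}}

```text
t: 2.3
tcp_pos: [0.3887, -0.2724, 0.2451]
tool_rot: [[0.51, 0.856, -0.081], [0.813, -0.511, -0.278], [-0.279, 0.076, -0.957]]
wrist_force: [0.6, 0.0, -0.7]
opening: 0.349
gripper_force: 0.0
```

```bash
python3 -c "
from h import *
print(bot.get_state()['tcp_pos'],rel([.497,.03,.25],Rt(30)))"
```

```text
[ 0.389 -0.272  0.245] (array([299.903, -61.431, -97.513]), array([-0.143, -0.213, -0.525]))
```

Request:
{"fn": "arm_command", "kwargs": {"targets": [[[43,-9,-14],[-0.02,-0.03,-0.08],35],[[86,-18,-28],[-0.04,-0.06,-0.15],35],[[129,-26,-42],[-0.06,-0.09,-0.23],35],[[171,-35,-56],[-0.08,-0.12,-0.3],35],[[214,-44,-70],[-0.1,-0.15,-0.38],35],[[257,-53,-84],[-0.12,-0.18,-0.45],35],[[300,-61,-98],[-0.14,-0.21,-0.53],35],[[300,-61,-98],[-0.14,-0.21,-0.53],35]]}}

```text
t: 3.1
tcp_pos: [0.4996, 0.0333, 0.25]
tool_rot: [[-0.01, 1.0, 0.001], [0.87, 0.009, -0.493], [-0.493, -0.005, -0.87]]
wrist_force: [0.7, -0.4, -0.4]
opening: 0.351
gripper_force: 0.0
```

```bash
cat >> h.py <<'E'
def wrist(name=None):
    s=bot.get_state();im=get_image("wrist")
    if name: cv2.imwrite(name,im["pixels"])
    T=np.eye(4);T[:3,:3]=s["tool_rot"];T[:3,3]=s["tcp_pos"];T=T@np.array(im["mount"])
    v,u=np.nonzero(im["range_z"]>0);z=im["range_z"][v,u]
    p=np.linalg.inv(im["K"])@np.vstack([u*z,v*z,z])
    return im,T,(T[:3,:3]@p).T+T[:3,3]
E
python3 -c "
from h import *
im,T,P=wrist('pics/w1.png')
print(T,P.min(0),P.max(0))
for n,c in dict(loose=(.471,-.08),orange=(.372,-.095),farjar=(.528,-.331),nearsh=(.412,-.336)).items():
    Q=P[(np.hypot(*(P[:,:2]-c).T)<.035)&(P[:,2]>(.087 if 'jar' in n or n=='loose' else .03))]
    print(n,len(Q),(Q[:,:2].min(0)+Q[:,:2].max(0))/2 if len(Q) else 0,Q.min(0) if len(Q) else 0,Q.max(0) if len(Q) else 0)
s=bot.get_state();print(s['tcp_pos'],s['tool_rot'],rel([.497,-.005,.03],Rt(30)))"
```

```text
[[ 1.     0.009  0.003  0.499]
 [ 0.009 -0.709 -0.706  0.165]
 [-0.005  0.706 -0.709  0.343]
 [ 0.     0.     0.     1.   ]] [-1.693 -2.486 -0.93 ] [0.979 0.108 0.327]
loose 1672 [ 0.474 -0.079] [ 0.452 -0.101  0.087] [ 0.497 -0.057  0.109]
orange 1786 [ 0.374 -0.092] [ 0.354 -0.109  0.03 ] [ 0.394 -0.075  0.09 ]
farjar 0 0 0 0
nearsh 11 [ 0.443 -0.344] [ 0.442 -0.351  0.035] [ 0.444 -0.337  0.041]
[0.499 0.031 0.25 ] [[-0.008  1.    -0.002]
 [ 0.869  0.006 -0.495]
 [-0.495 -0.005 -0.869]] (array([ 77.841,  -0.763, 209.048]), array([-0.002, -0.006,  0.008]))
```

View pics/w1.png

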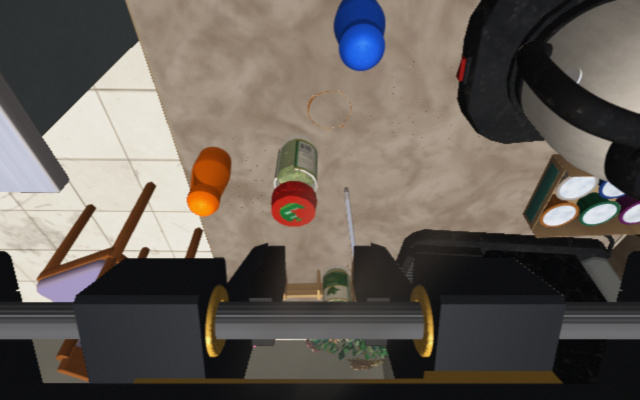

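The loose jar's cap is at (294,205), with the orange decoy at (205,190) and the blue one at (360,45). The gate runs along (348,190–260) and a caddy jar shows at (336,285). I'll descend straight down between the jar and the blue decoy.

Request:
{"fn": "arm_command", "kwargs": {"targets": [[[-32,-1,18],[0,0,0],35],[[-64,-2,37],[0,0,0],35],[[-42,-2,76],[0,0,0],35],[[-20,-2,115],[0,0,0],35],[[2,-2,154],[0,0,0],35],[[20,-2,185],[0,0,0],35],[[25,-2,193],[0,0,0],35],[[25,-2,193],[0,0,0],35]]}}

```text
t: 3.95
tcp_pos: [0.4936, -0.0473, 0.0696]
tool_rot: [[-0.003, 1.0, -0.007], [0.869, -0.001, -0.496], [-0.496, -0.008, -0.868]]
wrist_force: [-0.2, 0.0, 0.7]
opening: 0.351
gripper_force: 0.0
```

```bash
python3 -c "
from h import *
s=bot.get_state();print(s['tcp_pos'],s['wrist_force'],rel([.497,-.043,.027],Rt(30)),rel([.497,-.060,.027],Rt(30)))"
```

```text
[ 0.494 -0.047  0.07 ] [-0.208  0.012  0.719] (array([24.823,  3.699, 34.819]), array([-0.007, -0.005,  0.003])) (array([10.058,  3.716, 43.245]), array([-0.007, -0.005,  0.003]))
```

Request:
{"fn": "arm_command", "kwargs": {"targets": [[[8,3,11],[0,0,0],35],[[16,3,23],[0,0,0],35],[[25,4,35],[0,0,0],35],[[25,4,35],[0,0,0],35],[[22,4,37],[0,0,0],35],[[18,4,39],[0,0,0],35],[[15,4,41],[0,0,0],35],[[11,4,43],[0,0,0],35]]}}

```text
t: 4.75
tcp_pos: [0.4995, -0.0578, 0.0281]
tool_rot: [[-0.002, 1.0, -0.003], [0.869, 0.001, -0.494], [-0.494, -0.003, -0.869]]
wrist_force: [-0.0, 0.5, -0.0]
opening: 0.351
gripper_force: 0.5
```

```bash
cat > j.py <<'E'
from h import *
im=get_image("top");P=cloud(im,np.ones((400,640),bool))
s=bot.get_state();print(s['tcp_pos'],s['wrist_force'])
hsv=cv2.cvtColor(im["pixels"],cv2.COLOR_BGR2HSV)
red=((hsv[...,0]<8)|(hsv[...,0]>172))&(hsv[...,1]>130)
for cam in["top","scene"]:
    for b in finder.silhouettes(cam,"jar_1")[:4] if cam=="top" else []:
        Q=cloud(im,b["pixels"]);Q=Q[Q[:,2]>.09]
        if len(Q)>10: print("jar",round(b["score"],2),(Q.min(0)+Q.max(0))/2,Q[:,2].max())
Q=cloud(im,red);Q=Q[(Q[:,2]>.08)&(Q[:,2]<.12)&(Q[:,0]>.42)&(Q[:,0]<.56)&(Q[:,1]<-.05)]
for m in[Q[:,1]>-.3,Q[:,1]<-.3]: 
    if m.any(): print("red",m.sum(),Q[m].mean(0),(Q[m].min(0)+Q[m].max(0))/2)
E
python3 j.py
```

```text
[ 0.499 -0.058  0.028] [0.023 1.094 0.289]
jar 0.64 [ 0.528 -0.332  0.102] 0.1126272303364537
jar 0.58 [ 0.473 -0.088  0.101] 0.11130306590108581
red 91 [ 0.473 -0.089  0.106] [ 0.473 -0.088  0.104]
red 20 [ 0.528 -0.322  0.101] [ 0.53  -0.329  0.1  ]
```

Request:
{"fn": "arm_command", "kwargs": {"targets": [[[-5,-1,3],[0,0,0],35],[[-11,-2,6],[0,0,0],35],[[-17,-3,10],[0,0,0],35],[[-24,-3,14],[0,0,0],35],[[-31,-3,18],[0,0,0],35],[[-38,-3,22],[0,0,0],35],[[-45,-3,26],[0,0,0],35],[[-50,-3,29],[0,0,0],35]]}}

```text
t: 5.65
tcp_pos: [0.4961, -0.1162, 0.0273]
tool_rot: [[-0.003, 1.0, -0.004], [0.869, 0.0, -0.495], [-0.495, -0.005, -0.869]]
wrist_force: [-0.7, 2.0, 2.1]
opening: 0.352
gripper_force: 1.0
```

```bash
python3 j.py
```

```text
[ 0.496 -0.117  0.027] [0.137 0.516 0.857]
jar 0.63 [ 0.528 -0.332  0.101] 0.11233030940646029
jar 0.53 [ 0.47  -0.146  0.102] 0.11204192433088868
red 97 [ 0.472 -0.146  0.106] [ 0.471 -0.146  0.098]
red 20 [ 0.53  -0.324  0.101] [ 0.529 -0.329  0.102]
```

Request:
{"fn": "arm_command", "kwargs": {"targets": [[[-5,0,3],[0,0,0],35],[[-16,0,9],[0,0,0],35],[[-28,0,16],[0,0,0],35],[[-40,-1,23],[0,0,0],35],[[-52,-1,30],[0,0,0],35],[[-64,-2,37],[0,0,0],35],[[-75,-2,43],[0,0,0],35],[[-82,-2,47],[0,0,0],35]]}}

```text
t: 6.55
tcp_pos: [0.4938, -0.2113, 0.0269]
tool_rot: [[-0.002, 1.0, -0.004], [0.869, -0.0, -0.495], [-0.495, -0.005, -0.869]]
wrist_force: [1.0, 0.8, 0.5]
opening: 0.346
gripper_force: 0.5
```

```bash
python3 j.py
python3 - <<'E'
from h import *
im,T,P=wrist('pics/w2.png')
im=get_image("scene");P=cloud(im,np.ones((400,640),bool))
Q=P[(np.hypot(*(P[:,:2]-(.372,-.095)).T)<.035)&(P[:,2]>.05)];print("orange",(Q.min(0)+Q.max(0))/2)
E
```

```text
[ 0.494 -0.212  0.027] [-0.166 -1.049 -0.152]
jar 0.77 [ 0.475 -0.239  0.103] 0.11525200211782487
jar 0.47 [ 0.528 -0.334  0.102] 0.114156235067129
red 96 [ 0.476 -0.24   0.105] [ 0.475 -0.241  0.104]
red 19 [ 0.525 -0.321  0.101] [ 0.529 -0.325  0.102]
orange [ 0.372 -0.09   0.071]
```

View pics/w2.png

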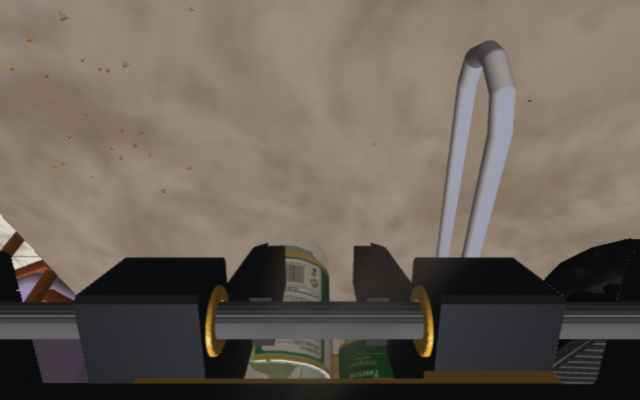

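Orange is untouched. The jar is at about (.4755,-.240) between the fingers, the gate loop at (445–515, 40–255). I'll recentre the fingers as a cradle behind it.

Request:
{"fn": "arm_command", "kwargs": {"targets": [[[4,0,-2],[0,0,0],35],[[7,0,-4],[0,0,0],35],[[7,-7,-4],[0,0,0],30],[[7,-14,-4],[0,0,0],25],[[7,-19,-4],[0,0,0],25],[[7,-19,-4],[0,0,0],25],[[7,-19,-4],[0,0,0],25],[[7,-19,-4],[0,0,0],25]]}}

```text
t: 7.55
tcp_pos: [0.4754, -0.202, 0.0272]
tool_rot: [[-0.003, 1.0, -0.003], [0.869, 0.001, -0.495], [-0.495, -0.004, -0.869]]
wrist_force: [0.8, 0.4, -0.2]
opening: 0.248
gripper_force: 0.0
```

```bash
python3 j.py
python3 - <<'E'
from h import *
for cam in["top","scene"]:
    im=get_image(cam);P=cloud(im,np.ones((400,640),bool))
    C=P[(P[:,2]>.06)&(P[:,2]<.082)&(P[:,1]<-.285)&(P[:,1]>-.385)&(P[:,0]>.36)&(P[:,0]<.58)]
    print(cam,"caddy x lo/hi",np.percentile(C[:,0],[0,1,2,98,99,100]))
    for n,m in dict(near=C[:,0]<.395,far=C[:,0]>.548).items():
        print(n,m.sum(),C[m].min(0),C[m].max(0))
    D=P[(P[:,2]>.03)&(P[:,2]<.045)&(P[:,1]<-.325)&(P[:,1]>-.36)&(P[:,0]>.42)&(P[:,0]<.52)]
    print("div",len(D),np.round(np.sort(D[:,0]),3)[:60])
    for l in("gate_hinge","free_bay","caddy","gate_end"):
        for t in finder.tip_of(cam,l)[:1]: print(l,t["score"],toworld(im,t["xy"],.043 if"gate"in l else 0))
E
```

```text
[ 0.475 -0.202  0.027] [0.179 0.135 0.699]
jar 0.63 [ 0.473 -0.241  0.104] 0.11515530787025656
jar 0.56 [ 0.528 -0.334  0.104] 0.11467271928455386
red 94 [ 0.476 -0.24   0.105] [ 0.475 -0.241  0.103]
red 14 [ 0.526 -0.321  0.099] [ 0.53  -0.326  0.097]
top caddy x lo/hi [0.376 0.376 0.38  0.562 0.564 0.565]
near 58 [ 0.376 -0.374  0.065] [ 0.393 -0.309  0.081]
far 67 [ 0.551 -0.366  0.061] [ 0.565 -0.295  0.082]
div 26 [0.427 0.43  0.431 0.441 0.441 0.441 0.441 0.441 0.441 0.441 0.444 0.444
 0.444 0.499 0.499 0.499 0.499 0.499 0.499 0.499 0.5   0.5   0.507 0.507
 0.507 0.51 ]
gate_hinge 0.73 [ 0.557 -0.293  0.043]
free_bay 0.72 [ 0.484 -0.357  0.   ]
caddy 0.84 [ 0.466 -0.326  0.   ]
gate_end 0.45 [ 0.547 -0.115  0.043]
scene caddy x lo/hi [0.376 0.376 0.377 0.515 0.517 0.52 ]
near 64 [ 0.376 -0.371  0.06 ] [ 0.394 -0.307  0.08 ]Traceback (most recent call last):
  File "<stdin>", line 7, in <module>
    return umr_minimum(a, axis, None, out, keepdims, initial, where)
ValueError: zero-size array to reduction operation minimum which has no identity
```

Request:
{"fn": "arm_command", "kwargs": {"targets": [[[-4,0,2],[-0.004,0,-0.006],25],[[-10,0,6],[-0.008,0,-0.012],25],[[-17,-1,10],[-0.012,0,-0.02],25],[[-26,-2,15],[-0.016,0,-0.026],25],[[-35,-3,20],[-0.02,0,-0.032],25],[[-45,-3,26],[-0.025,0,-0.04],25],[[-55,-4,31],[-0.025,0,-0.04],25],[[-62,-4,35],[-0.025,0,-0.04],25]]}}

```text
t: 8.75
tcp_pos: [0.471, -0.2743, 0.0275]
tool_rot: [[-0.042, 0.999, 0.021], [0.868, 0.047, -0.494], [-0.495, -0.003, -0.869]]
wrist_force: [0.1, 1.3, 0.4]
opening: 0.247
gripper_force: 0.6
```

```bash
python3 j.py
python3 - <<'E'
from h import *
for c in("top","scene"): cv2.imwrite(f"pics/{c}1.png",get_image(c)["pixels"])
a=cv2.imread("pics/top1.png")[160:240,310:440];b=cv2.imread("pics/scene1.png")[140:220,290:420]
cv2.imwrite("pics/c1.png",np.hstack([cv2.resize(x,None,fx=3,fy=3,interpolation=3) for x in(a,b)]))
E
```

```text
[ 0.471 -0.275  0.028] [ 1.115 -0.36  -0.2  ]
jar 0.77 [ 0.528 -0.334  0.101] 0.11199865396753585
jar 0.63 [ 0.47  -0.301  0.103] 0.11457660308101121
red 52 [ 0.472 -0.289  0.106] [ 0.472 -0.289  0.102]
red 64 [ 0.488 -0.314  0.104] [ 0.501 -0.323  0.102]
```

View pics/c1.png

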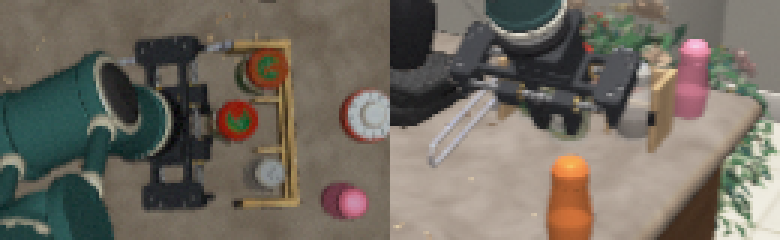

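Request:
{"fn": "arm_command", "kwargs": {"targets": [[[-4,0,2],[0,0,0],25],[[-8,0,5],[0,0,0],25],[[-13,0,7],[0,0,0],25],[[-18,0,10],[0,0,0],25],[[-22,-1,13],[0,0,0],25],[[-27,-1,15],[0,0,0],25],[[-31,-1,18],[0,0,0],25],[[-33,-1,19],[0,0,0],25]]}}

```text
t: 9.75
tcp_pos: [0.4719, -0.3117, 0.0271]
tool_rot: [[-0.043, 0.999, 0.021], [0.868, 0.047, -0.494], [-0.495, -0.003, -0.869]]
wrist_force: [0.2, 0.6, 0.0]
opening: 0.249
gripper_force: 0.5
```

```bash
python3 j.py
```

```text
[ 0.472 -0.312  0.027] [ 0.462 -0.407  0.127]
jar 0.65 [ 0.472 -0.335  0.103] 0.11538403546074158
jar 0.49 [ 0.528 -0.334  0.103] 0.11501281453160977
red 114 [ 0.48  -0.333  0.104] [ 0.498 -0.336  0.104]
```

Request:
{"fn": "arm_command", "kwargs": {"targets": [[[-1,0,0.5],[0,0,0],25],[[-2,0,1],[0,0,0],25],[[-3,0,1.5],[0,0,0],25],[[-4,0,2],[0,0,0],25],[[-4.5,0,2.5],[0,0,0],25],[[-5,0,3],[0,0,0],25],[[-5.5,0,3],[0,0,0],25],[[-5.5,0,3],[0,0,0],25]]}}

```text
t: 10.65
tcp_pos: [0.4721, -0.3151, 0.0265]
tool_rot: [[-0.043, 0.999, 0.022], [0.87, 0.048, -0.492], [-0.492, -0.002, -0.871]]
wrist_force: [-1.8, 15.4, 6.6]
opening: 0.252
gripper_force: 6.9
```

```bash
python3 j.py
```

```text
[ 0.472 -0.315  0.026] [-1.981 15.898  6.   ]
jar 0.54 [ 0.527 -0.328  0.103] 0.11298934089672005
red 109 [ 0.481 -0.335  0.105] [ 0.502 -0.338  0.103]
```

Request:
{"fn": "arm_command", "kwargs": {"targets": [[[8,0,-5],[0,0,0],25],[[28,0,-16],[0,0,0],25],[[52,0,-30],[0.012,0,0.02],25],[[35,0,-60],[0.025,0,0.04],25],[[17,0,-91],[0.025,0,0.04],25],[[52,9,-111],[0.025,0,0.04],60],[[87,18,-130],[0.025,0,0.04],100],[[121,28,-150],[0.025,0,0.04],100]]}}

```text
t: 11.55
tcp_pos: [0.4921, -0.1359, 0.0985]
tool_rot: [[-0.001, 1.0, -0.003], [0.869, -0.0, -0.495], [-0.495, -0.003, -0.869]]
wrist_force: [1.0, -0.1, -0.1]
opening: 0.495
gripper_force: 0.0
```

```bash
python3 j.py
python3 - <<'E'
from h import *
for cam in("top","scene"):
    im=get_image(cam);P=cloud(im,np.ones((400,640),bool))
    if cam=="top": cv2.imwrite("pics/c2.png",cv2.resize(im["pixels"][150:250,300:450],None,fx=4,fy=4,interpolation=3))
    G=P[(P[:,2]>.02)&(P[:,2]<.062)&(P[:,1]<-.07)&(P[:,1]>-.27)&(P[:,0]>.5)&(P[:,0]<.58)]
    print("gate",len(G),np.polyfit(G[:,1],G[:,0],1),G.min(0),G.max(0))
    Q=P[(abs(P[:,0]-.472)<.03)&(P[:,1]<-.31)&(P[:,1]>-.37)&(P[:,2]>.09)&(P[:,2]<.12)]
    if len(Q):print("jar",len(Q),(Q.min(0)+Q.max(0))/2)
    Q=P[(abs(P[:,0]-.528)<.03)&(P[:,1]<-.30)&(P[:,1]>-.37)&(P[:,2]>.09)&(P[:,2]<.12)]
    if len(Q):print("far",len(Q),(Q.min(0)+Q.max(0))/2)
im,T,P=wrist()
G=P[(P[:,2]>.02)&(P[:,2]<.062)&(P[:,1]<-.07)&(P[:,1]>-.27)&(P[:,0]>.5)&(P[:,0]<.58)]
if len(G):print("w gate",len(G),np.polyfit(G[:,1],G[:,0],1),G.min(0),G.max(0))
s=bot.get_state();print(s['tcp_pos'],s['opening'],rel([.5,-.135,.03],Rt(30)))
E
```

```text
[ 0.494 -0.131  0.098] [1.295 4.013 0.13 ]
jar 0.72 [ 0.528 -0.334  0.102] 0.11463034238472075
jar 0.47 [ 0.472 -0.339  0.103] 0.11537560180612168
red 110 [ 0.482 -0.334  0.105] [ 0.501 -0.337  0.103]
gate 73 [-0.162  0.511] [ 0.534 -0.269  0.028] [ 0.556 -0.143  0.061]
jar 150 [ 0.472 -0.339  0.102]
far 154 [ 0.53  -0.334  0.102]
gate 92 [-0.156  0.513] [ 0.527 -0.268  0.029] [ 0.557 -0.108  0.06 ]
jar 120 [ 0.472 -0.337  0.099]
far 2 [ 0.508 -0.341  0.094]
w gate 1493 [-0.153  0.514] [ 0.529 -0.204  0.03 ] [ 0.546 -0.107  0.059]
[ 0.492 -0.137  0.098] 0.7270161784436914 (array([35.257,  8.487, 57.794]), array([-0.003, -0.005,  0.004]))
```

View pics/c2.png

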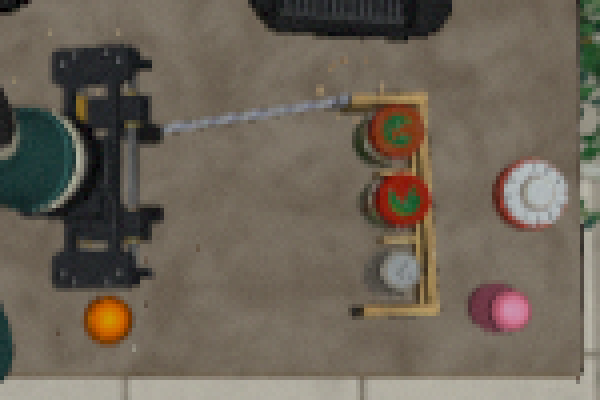

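Jar_1 now stands in the middle bay at (402,200), against the back, and its neighbours are unmoved. The gate runs from (345,100) to (165,130). I'll make the tool vertical so its body clears the orange decoy, straddle the gate, and sweep it round with the far finger.

Request:
{"fn": "arm_command", "kwargs": {"targets": [[[0,8,0],[0,0.14,0],100],[[0,8,0],[0,0.28,0],100],[[0,8,0],[0,0.41,0],100],[[0,8,0],[0,0.52,0],100],[[0,8,0],[0,0.52,0],100],[[14,8,27],[0,0.52,0],100],[[28,8,54],[0,0.52,0],100],[[28,8,54],[0,0.52,0],100]]}}

```text
t: 12.6
tcp_pos: [0.4948, -0.1385, 0.0326]
tool_rot: [[0.0, 1.0, -0.014], [1.0, -0.0, 0.003], [0.003, -0.014, -1.0]]
wrist_force: [-0.8, 0.3, -0.8]
opening: 0.999
gripper_force: 0.0
```

Run:
```python
from h import *
s=bot.get_state();print(s['tcp_pos'],s['tool_rot'],s['opening'],s['wrist_force'])
R0=np.array(s['tool_rot']);H=np.array([.559,-.291]);r=.15
for f in range(10,76,5):
    a=np.radians(f);C=H+r*np.array([-np.sin(a),np.cos(a)]);p=np.r_[C+[-.044,.009],.037]
    print(f,R0.T@(p-s['tcp_pos'])*1000,p)
```

```text
[ 0.495 -0.139  0.033] [[ 0.     1.    -0.014]
 [ 1.    -0.     0.003]
 [ 0.003 -0.014 -1.   ]] 0.9988242187347984 [-0.849  0.327 -0.762]
10 [ 4.282 -5.888 -4.321] [ 0.489 -0.134  0.037]
15 [  1.448 -18.662  -4.15 ] [ 0.476 -0.137  0.037]
20 [ -2.488 -31.141  -3.987] [ 0.464 -0.141  0.037]
25 [ -7.496 -43.229  -3.832] [ 0.452 -0.146  0.037]
30 [-13.54  -54.835  -3.688] [ 0.44  -0.152  0.037]
35 [-20.571 -65.87   -3.555] [ 0.429 -0.159  0.037]
40 [-28.538 -76.25   -3.434] [ 0.419 -0.167  0.037]
45 [-37.38  -85.897  -3.327] [ 0.409 -0.176  0.037]
50 [-47.028 -94.736  -3.233] [ 0.4   -0.186  0.037]
55 [ -57.41  -102.701   -3.155] [ 0.392 -0.196  0.037]
60 [ -68.447 -109.731   -3.091] [ 0.385 -0.207  0.037]
65 [ -80.055 -115.773   -3.043] [ 0.379 -0.219  0.037]
70 [ -92.145 -120.78    -3.012] [ 0.374 -0.231  0.037]
75 [-104.626 -124.714   -2.997] [ 0.37  -0.243  0.037]
```

Request:
{"fn": "arm_command", "kwargs": {"targets": [[[1,-4,-6],[0,0,0],100],[[1,-12,-6],[0,0,0],100],[[0,-22,-6],[0,0,0],100],[[-3,-32,-6],[0,0,0],100],[[-8,-43,-6],[0,0,0],100],[[-14,-55,-6],[0,0,0],100],[[-21,-66,-6],[0,0,0],100],[[-28,-76,-6],[0,0,0],100]]}}

```text
t: 13.4
tcp_pos: [0.4224, -0.1679, 0.0431]
tool_rot: [[-0.001, 1.0, -0.005], [1.0, 0.001, 0.002], [0.002, -0.005, -1.0]]
wrist_force: [0.1, -0.3, 0.2]
opening: 0.998
gripper_force: 0.1
```

Request:
{"fn": "arm_command", "kwargs": {"targets": [[[-9,-9,0],[0,0,0],100],[[-18,-18,0],[0,0,0],100],[[-29,-26,0],[0,0,0],100],[[-40,-33,0],[0,0,0],100],[[-52,-39,0],[0,0,0],100],[[-62,-44,0],[0,0,0],100],[[-62,-44,0],[0,0,0],100],[[-62,-44,0],[0,0,0],100]]}}

```text
t: 14.2
tcp_pos: [0.3797, -0.2297, 0.0432]
tool_rot: [[0.0, 1.0, -0.005], [1.0, -0.0, 0.003], [0.003, -0.005, -1.0]]
wrist_force: [0.1, 0.2, -0.4]
opening: 1.002
gripper_force: 0.0
```

Run:
```python
from h import *
s=bot.get_state();print(s['tcp_pos'],s['wrist_force'])
im=get_image("top");P=cloud(im,np.ones((400,640),bool))
G=P[(P[:,2]>.045)&(P[:,2]<.064)&(P[:,1]<-.15)&(P[:,1]>-.29)&(P[:,0]>.37)&(P[:,0]<.56)]
print(len(G),G[:12],G.min(0),G.max(0))
cv2.imwrite("pics/c3.png",cv2.resize(im["pixels"][150:250,300:450],None,fx=4,fy=4,interpolation=3))
Q=P[(np.hypot(*(P[:,:2]-(.372,-.095)).T)<.035)&(P[:,2]>.06)];print("orange",len(Q),(Q.min(0)+Q.max(0))/2 if len(Q) else 0)
```

```text
[ 0.38  -0.23   0.043] [ 0.061  0.18  -0.369]
34 [[ 0.553 -0.29   0.055]
 [ 0.549 -0.289  0.058]
 [ 0.546 -0.29   0.054]
 [ 0.543 -0.287  0.05 ]
 [ 0.539 -0.286  0.055]
 [ 0.535 -0.282  0.058]
 [ 0.536 -0.286  0.055]
 [ 0.532 -0.283  0.057]
 [ 0.532 -0.287  0.052]
 [ 0.528 -0.282  0.059]
 [ 0.525 -0.279  0.055]
 [ 0.525 -0.283  0.056]] [ 0.477 -0.29   0.05 ] [ 0.553 -0.262  0.061]
orange 83 [ 0.374 -0.097  0.084]
```

View pics/c3.png

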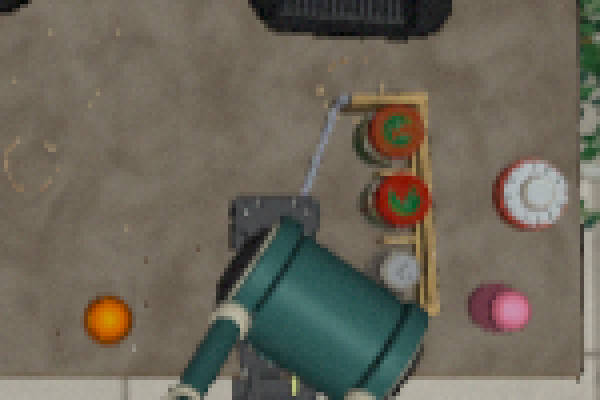

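Request:
{"fn": "arm_command", "kwargs": {"targets": [[[15,0,0],[0,0,0],100],[[25,0,-30],[0,0,0],100],[[25,10,-65],[0,0,0],0],[[20,25,-65],[0,-0.14,0],0],[[15,40,-65],[0,-0.28,0],0],[[8,57,-65],[0,-0.41,0],0],[[8,57,-65],[0,-0.52,0],0],[[8,57,-65],[0,-0.52,0],0]]}}

```text
t: 15.05
tcp_pos: [0.4363, -0.2179, 0.1061]
tool_rot: [[-0.01, 1.0, -0.004], [0.869, 0.007, -0.495], [-0.495, -0.008, -0.869]]
wrist_force: [0.6, 0.4, 0.1]
opening: 0.482
gripper_force: 0.0
```

Run:
```python
from h import *
s=bot.get_state();print(s['tcp_pos'],s['tool_rot'],s['opening'])
for p in([.437,-.218,.03],[.437,-.285,.03]):print(rel(p,Rt(30)))
```

```text
[ 0.436 -0.218  0.106] [[-0.01   1.    -0.004]
 [ 0.869  0.007 -0.495]
 [-0.495 -0.008 -0.869]] 0.48173792300401996
(array([37.598,  1.303, 66.188]), array([-0.004, -0.006,  0.01 ]))
(array([-20.623,   0.835,  99.341]), array([-0.004, -0.006,  0.01 ]))
```

Request:
{"fn": "arm_command", "kwargs": {"targets": [[[0,1,0],[0,0,0],0],[[0,1,0],[0,0,0],0],[[12,1,22],[0,0,0],0],[[25,1,44],[0,0,0],0],[[38,1,66],[0,0,0],0],[[31,1,70],[0,0,0],0],[[24,1,74],[0,0,0],0],[[17,1,78],[0,0,0],0]]}}

```text
t: 15.85
tcp_pos: [0.4387, -0.247, 0.0334]
tool_rot: [[-0.001, 1.0, -0.002], [0.869, -0.0, -0.495], [-0.495, -0.002, -0.869]]
wrist_force: [0.2, 0.2, 0.3]
opening: -0.003
gripper_force: 0.1
```

Request:
{"fn": "arm_command", "kwargs": {"targets": [[[-6,0,3],[0,0,0],0],[[-12,0,7],[0,0,0],0],[[-18,0,10],[0,0,0],0],[[-24,0,14],[0,0,0],0],[[-29,0,17],[0,0,0],0],[[-32,0,18],[0,0,0],0],[[-34,0,19],[0,0,0],0],[[-34,0,19],[0,0,0],0]]}}

```text
t: 16.65
tcp_pos: [0.4379, -0.2843, 0.0319]
tool_rot: [[-0.003, 1.0, -0.003], [0.869, 0.001, -0.495], [-0.495, -0.004, -0.869]]
wrist_force: [0.4, 0.5, -0.3]
opening: 0.005
gripper_force: 0.0
```

```bash
cat > g.py <<'E'
from h import *
s=bot.get_state();print(s['tcp_pos'],s['wrist_force'],s['opening'])
for cam in("top","scene"):
    im=get_image(cam);P=cloud(im,np.ones((400,640),bool))
    G=P[(P[:,2]>.045)&(P[:,2]<.062)&(P[:,1]<-.23)&(P[:,1]>-.312)&(P[:,0]>.36)&(P[:,0]<.552)]
    if len(G)>3:print(cam,len(G),np.polyfit(G[:,0],G[:,1],1),G.min(0),G.max(0))
    cv2.imwrite(f"pics/{cam}G.png",im["pixels"])
a=cv2.imread("pics/topG.png")[160:240,340:440];b=cv2.imread("pics/sceneG.png")[140:220,290:390]
cv2.imwrite("pics/cG.png",np.hstack([cv2.resize(x,None,fx=4,fy=4,interpolation=3) for x in(a,b)]))
E
python3 g.py
```

```text
[ 0.438 -0.284  0.032] [ 0.419  0.515 -0.272] 0.005231894719002541
top 85 [ 0.   -0.29] [ 0.372 -0.311  0.045] [ 0.549 -0.278  0.062]
scene 48 [ 0.067 -0.301] [ 0.376 -0.311  0.045] [ 0.536 -0.257  0.06 ]
```

Request:
{"fn": "arm_command", "kwargs": {"targets": [[[-1,0,0.5],[0,0,0],0],[[-2,0,1],[0,0,0],0],[[-3,0,1.5],[0,0,0],0],[[-4,0,2],[0,0,0],0],[[-5,0,3],[0,0,0],0],[[-5,0,3],[0,0,0],0],[[-5,0,3],[0,0,0],0],[[-5,0,3],[0,0,0],0]]}}

```text
t: 17.55
tcp_pos: [0.4379, -0.2902, 0.032]
tool_rot: [[-0.003, 1.0, -0.003], [0.869, 0.001, -0.495], [-0.495, -0.004, -0.869]]
wrist_force: [-0.4, -0.1, 1.4]
opening: 0.005
gripper_force: 0.4
```

```bash
python3 g.py
```

```text
[ 0.438 -0.29   0.032] [-0.417 -0.077  1.414] 0.00502386124777423
top 97 [ 0.006 -0.298] [ 0.372 -0.312  0.045] [ 0.549 -0.285  0.061]
scene 50 [-0.005 -0.275] [ 0.374 -0.312  0.045] [ 0.529 -0.263  0.062]
```

Request:
{"fn": "arm_command", "kwargs": {"targets": [[[-1,0,0.5],[0,0,0],0],[[-2,0,1],[0,0,0],0],[[-3,0,1.5],[0,0,0],0],[[-4,0,2],[0,0,0],0],[[-5,0,3],[0,0,0],0],[[-5,0,3],[0,0,0],0],[[-5,0,3],[0,0,0],0],[[-5,0,3],[0,0,0],0]]}}

```text
t: 18.45
tcp_pos: [0.4378, -0.296, 0.0318]
tool_rot: [[-0.003, 1.0, -0.004], [0.869, 0.001, -0.495], [-0.495, -0.005, -0.869]]
wrist_force: [-0.3, -1.0, 0.5]
opening: 0.004
gripper_force: 0.4
```

```bash
python3 g.py
```

```text
[ 0.438 -0.296  0.032] [-0.322 -1.022  0.508] 0.0037824411990281075
top 69 [ 0.054 -0.323] [ 0.372 -0.31   0.047] [ 0.55  -0.28   0.061]
scene 50 [-0.117 -0.23 ] [ 0.392 -0.312  0.045] [ 0.538 -0.265  0.062]
```

View pics/cG.png

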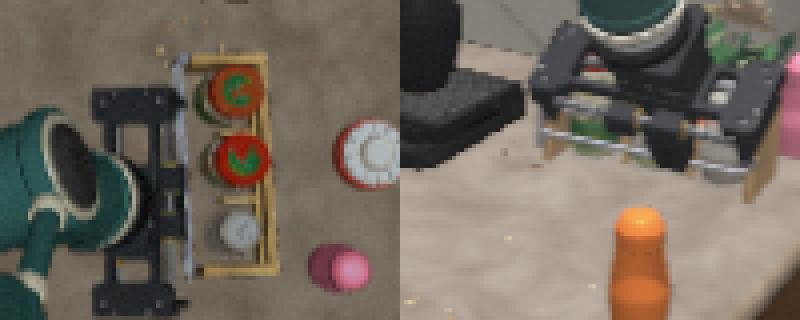

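The gate runs down the caddy's front from (180,60) to (190,275), nearly parallel to it. There is no contact force at the stop yet, so I'll press on a little.

Request:
{"fn": "arm_command", "kwargs": {"targets": [[[-1,0,0.5],[0,0,0],0],[[-2,0,1],[0,0,0],0],[[-3,0,1.5],[0,0,0],0],[[-3.5,0,2],[0,0,0],0],[[-4,0,2.5],[0,0,0],0],[[-4,0,2.5],[0,0,0],0],[[-4,0,2.5],[0,0,0],0],[[-4,0,2.5],[0,0,0],0]]}}

```text
t: 19.35
tcp_pos: [0.4378, -0.2973, 0.0311]
tool_rot: [[-0.001, 1.0, -0.002], [0.871, 0.0, -0.491], [-0.491, -0.003, -0.871]]
wrist_force: [-4.0, 25.2, 16.0]
opening: 0.002
gripper_force: 13.2
```

Request:
{"fn": "arm_command", "kwargs": {"targets": [[[4,0,-2],[0,0,0],0],[[10,0,-6],[0,0,0],0],[[25,0,-14],[0,0,0],0],[[45,0,-25],[0,0,0],0],[[35,0,-50],[0,0,0],0],[[15,0,-85],[0,0,0],0],[[0,0,-120],[0,0,0],0],[[0,0,-150],[0,0,0],0]]}}

```text
t: 20.15
tcp_pos: [0.4389, -0.2269, 0.1645]
tool_rot: [[-0.001, 1.0, -0.002], [0.869, -0.0, -0.495], [-0.495, -0.002, -0.869]]
wrist_force: [0.5, -0.0, 0.4]
opening: 0.006
gripper_force: 0.0
```

Request:
{"fn": "arm_command", "kwargs": {"targets": [[[30,0,-20],[0,0,0],0],[[70,0,-40],[0,0,0],0],[[110,0,-60],[0,0,0],0],[[150,0,-80],[0,0,0],0],[[150,0,-80],[0,0,0],0],[[150,0,-80],[0,0,0],0],[[150,0,-80],[0,0,0],0],[[150,0,-80],[0,0,0],0]]}}

```text
t: 20.95
tcp_pos: [0.4377, -0.0577, 0.1572]
tool_rot: [[-0.001, 1.0, -0.005], [0.869, -0.001, -0.495], [-0.495, -0.005, -0.869]]
wrist_force: [0.3, -0.9, -0.4]
opening: 0.004
gripper_force: 0.0
```

```bash
python3 g.py;python3 j.py
```

```text
[ 0.438 -0.058  0.157] [ 0.293 -0.903 -0.395] 0.0042494396314724904
top 78 [ 0.061 -0.327] [ 0.372 -0.31   0.047] [ 0.549 -0.293  0.062]
scene 93 [ 0.028 -0.312] [ 0.374 -0.312  0.045] [ 0.546 -0.29   0.061]
[ 0.438 -0.058  0.157] [0.497 0.03  0.68 ]
jar 0.66 [ 0.472 -0.339  0.102] 0.11220751842222325
jar 0.59 [ 0.53  -0.334  0.104] 0.11551656944860765
red 111 [ 0.482 -0.334  0.105] [ 0.502 -0.337  0.103]
```

View pics/cG.png

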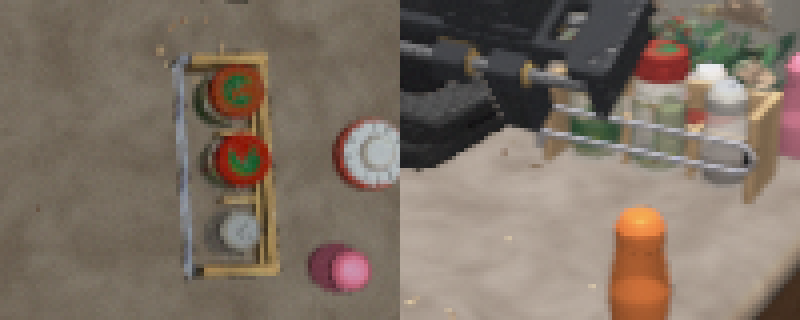

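The gate lies flush across the caddy's front from (180,60) to (190,275). All three stand upright inside, and the arm is clear.

```bash
python3 -c "
from station import bot
print(bot.finish_job())"
```

```text
the job is handed in; nothing more can be done
None
```

The job is handed in at about 21 s: the loose red-capped jar slid upright into the middle bay against the back, the gate is shut across all three, and nothing else was seen to be disturbed.

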